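# Shim the rocking record player

## Robot

A 6-joint arm with a two-finger parallel gripper is mounted at the origin on the work surface. World frame = base frame: x ahead of the robot, y to its left, z up, the work surface at z = 0. Lengths are in mm, angles in rad, forces in N, time in s.
With the tool pointing down it reaches from about 400 to 925 mm from the base axis. Payload 12.5 kg.
Tool frame: the origin (TCP) lies at the centre of the arm's flange, where the gripper is bolted on; the fingertips stand 190 mm ahead of it and the grasp point (between the pads) lies 171 mm ahead of it; z points along the fingers, y is the line along which they close (so a half turn about z gives the same grasp; the last joint's range is limited). The gripper opens to 95 mm and grips with 3 to 60 N. Pads are 20 mm wide; open, the fingers measure 119 mm over their backs; the gripper's body (75 mm by 180 mm) begins 59 mm behind the grasp point.
Start: joints at [-1.233, 0.491, 1.559, -0, 1.092, -0.106], TCP at [268.377, -564.445, 404.761] pointing down, gripper open.
Joint ranges: [-3.1, 3.1], [-0.84, 2.19], [0.05, 2.79], [-1.13, 4.28], [0.06, 2.93], [-2.69, 2.69]. Speed limits (rad/s): [2.22, 2.22, 2.79, 3.14, 3.14, 3.14].

## Interface

Orientations are given as [roll, pitch, yaw] about the fixed x, y, z axes, in that order (R = Rz(yaw) Ry(pitch) Rx(roll)).
In Python, from cell import env, read_camera, search_frame, cut_out gives the robot as it stands. The module is installed in compiled form; this text tells all that it offers.
- The arm moves only by the tool move_arm, never from a script. Its argument "commands" is a list of rows, each a list of 3 entries, a list of its own where there are three numbers: the shift along the world's x, y, z normalised to -1 to 1, where 1 is 0.03 m, then the turn about the world's z normalised to -1 to 1, where 1 is 0.08 rad, then the opening, from -1 (shut) to 1 (fully open), so that 0 is half open. A call has 1 to 20 rows; each row shifts and turns the commanded pose from where the row before left it; what a row does not reach is not made up. A row lasts 1/12 s, in which the tool goes at most 41.7 mm and 7.16 degrees, less where a joint would pass 70% of its speed; a pose out of reach is approached as far as the arm can. A call with a number of a shift or a turn outside -1 to 1 is refused whole. A call with a gripper value outside its range is refused whole. The fingers move at their own pace and stop on an object; the grip force is fixed at half the most. Time passes only in rows, so rows that do not move let the fingers close. It gives the time, the measured TCP pose, the force, the opening and the grip force at its end, in the units of the state.
- env.state(): the state, without advancing time (a new reading comes with each control period).
- read_camera(name): name is "scene" or "top" or "wrist"; returns a dict with "image" (400x640x3 uint8, red, green, blue), "fx", "fy", "cx", "cy" (pixels), "D" ([k1, k2, p1, p2, k3] as OpenCV has them; the pictures are not rectified), "rvec" (rotation vector, rad) and "tvec" (3), from world to camera coordinates, as OpenCV has them. Camera axes: x right, y down, z forward; pixel columns grow to the right and rows downward; lengths in mm; the calibration is good to about 2 mm. A picture is of the moment at which its call begins. There is no depth.
- env.job_done(): hands the job in; it is judged then, once.
Trained networks look in a picture, given as the dict that the camera call returned (one of the last four; its "shot" number tells which), for a name from the list of things; names that differ only in an ending like _2 or _b are one class to them, and where a whole thing is asked for, a point or a joint stands for the part that bears it (a point fixed in the world has none). Each returns a list of dicts, best first, with "confidence" (0 to 1); they miss things now and then, are a little off and sometimes report something else, mostly with a low value. They report only what shows in the picture. A call takes as long as a camera call. They do not tell look-alikes from the thing itself.
- search_frame(thing, picture): "at" ([column, row] in pixels, amid what is visible of it).
- cut_out(thing, picture): "region" (400x640 bool, what is visible of it) and "at" ([column, row] in pixels, amid what is visible of it).
The state is a dict: "t": time; "joints": joint angles; "qvel": joint speeds; "tau": joint torques, N m; "eef_pos": TCP position; "tcp_rot": TCP orientation; "ft_force": force on the tool from outside, world axes, zero at the start; "moment": the same for the moment, N m; "opening": opening from 0.0 (shut) to 1.0 (fully open); "grip_force": force on a finger pad.
Only numpy, scipy, OpenCV 4.12 (cv2) and the standard library are available. Lean on these libraries where they do the work, as an engineer would, in place of code of your own. Each camera call takes 0.05 s, during which the arm holds its last target. There are 200 camera calls.

## Task

The record player rocks because the foot under its tonearm corner has lost its rubber pad. With the fingertips, push the wooden wedge along the table, thin end first, under that bare metal foot until the player sits level and no longer rocks, with the wedge and all three other feet bearing firmly, and leave the wedge there. Only push the wedge, never pick it up; do not touch or shove the player, and leave everything else on the table alone.

Things in the scene. Friction and masses are not known exactly. Their poses are not given: they have to be found in the camera images.
- player: Record player, wooden plinth 404 mm (its y) by 334 mm (its x), 3 kg; when level its underside is 30 mm, deck 73 mm, tonearm 131 mm above the table. Origin: below the bare foot, level with the rubber foot ends. y runs along the back edge to the fourth (back) foot 340 mm away, x points out of the back edge, z up. The plinth overhangs the bare foot's centre by 32 mm to -y and +x.
- foot_bare: The bare foot: a steel stud of 24 mm diameter with a domed end of 12 mm radius, 7 mm shorter than the others, because its rubber pad is lost. Its origin is the lowest point of the foot, so its z is 0 when the foot stands on the table. At the start it stands on the table (light load, about 2 N); when the player is level the wedge carries it 7 mm above the table, its centre about 50 mm in from the thin end.
- foot_front: Black rubber foot, domed, 28 mm diameter, 270 mm from the bare foot along the player's -x. Its origin is the lowest point of the foot, so its z is 0 when the foot stands on the table. 
- foot_far: Black rubber foot, domed, 28 mm diameter, diagonally opposite the bare foot. Its origin is the lowest point of the foot, so its z is 0 when the foot stands on the table. At the start it hangs about 7 mm above the table; it comes down as the wedge lifts the bare foot; until then the player leans about 0.033 rad and rocks on the other two rubber feet.
- wedge: Loose pale wooden wedge, 150 x 40 mm, 50 g, 1.6 mm thick at the thin end rising evenly to 17 mm. Origin: centre of its underside; x to the thin end, z up. It starts on the player's -y side, thin end roughly towards the bare foot. Pushing takes 1 to 3 N until the far foot lands, then the push climbs by about 1 N per mm; 5 to 8 N is firm, at 12 N the player starts to slide.
- wedge_thin (a point): Middle of the thin end's lower edge, 75 mm along the wedge's x.
- wedge_thick (a point): Middle of the thick end's lower edge, 75 mm along the wedge's -x; the upright end face here is 40 mm wide and 17 mm high.
- mug: Blue mug, 82 mm wide, 95 mm high, to be left alone; origin at the centre of its base.
- cleaner: Small amber bottle, 38 mm wide, 105 mm high, to be left alone; origin at the centre of its base.
- brush: Record brush, 100 x 30 x 24 mm, to be left alone; origin at the centre of its underside, x along its length.
- adaptor: Aluminium record adaptor, 38 mm disc, 14 mm high, to be left alone; origin at the centre of its underside.
- shell_brown: Brown half shell, 56 x 38 x 14 mm, dome up, to be left alone; origin at the centre of its underside.
- shell_grey: Grey half shell, 60 x 40 x 15 mm, dome up, to be left alone; origin at the centre of its underside.
Things that resemble listed ones, but are neither listed nor needed, are in the scene too. Of the things shaped like the wedge, the wooden one is meant.

How it is judged (in metres and radians):
At the end, for the whole second after the job is handed in: The wedge carries the bare foot with more than 1 N, the far and the front rubber foot (the two lightest loaded) each press on the table with more than 0.5 N, the player is level within 0.01 rad, has shifted less than 30 mm, and all is at rest (contact force between wedge and foot_bare above 1 N and contact force between each of foot_far, foot_front and table above 0.5 N and angle between player's own z axis and vertical below 0.01 rad and y of foot_bare in the frame of wedge between -0.02 and 0.02 m and x of foot_bare in the frame of wedge between -0.07 and 0.07 m and linear speed of each of wedge, player below 0.01 m/s and distance of foot_bare from where it was at the start of the episode below 0.03 m); the robot touches nothing.
It fails at once if the wedge is lifted off the table (height (world z) of wedge above 0.008 m or height (world z) of any of wedge_thin, wedge_thick above 0.012 m).
It fails at once if the robot handles the player (contact force between any of the fingers, the arm and player above 2 N).
It fails at once if the player is lifted or tipped (height (world z) of foot_far above 0.016 m or angle between player's own z axis and vertical above 0.06 rad).
It fails at once if the player is shoved along the table by more than 35 mm (distance of any of player, foot_front from where it was at the start of the episode above 0.035 m).
It fails at once if another thing on the table is moved by more than 20 mm (distance of any of mug, cleaner, brush, adaptor, shell_brown, shell_grey from where it was at the start of the episode above 0.02 m).
It also fails if it takes over 54 s, if anything falls off the work surface, if the arm or the gripper's body presses on something with over 40 N, if the wrist force passes 120 N, or if a joint passes its speed limit or range.

## Working session

There is one attempt and no reset: what is moved stays moved. The work goes in short steps, Python scripts to look and compute and a tool call to move; the robot and the scene stay as the last step left them, time stands still between calls to the robot, and variables do not carry over. Pictures are saved under pics/ and viewed, at most 10 in all, crops included, and the job is handed in when it is done.

Besides the shell and the picture viewer there is one more tool, called after "Call:" by a JSON object that holds its "name" and its "arguments", one argument or row to a line. move_arm: Moves the arm, as the interface text tells. Its arguments: {"type":"object","properties":{"commands":{"type":"array","items":{"type":"array"}}},"required":["commands"]}

```bash
mkdir -p pics; cat > h.py <<'E'
import numpy as np, cv2
from cell import env, read_camera, search_frame, cut_out
def ray(p,px,z=0.0):
    K=np.array([[p["fx"],0,p["cx"]],[0,p["fy"],p["cy"]],[0,0,1.]])
    u=cv2.undistortPoints(np.array(px,float).reshape(-1,1,2),K,np.array(p["D"],float)).reshape(-1,2)
    R=cv2.Rodrigues(np.array(p["rvec"],float))[0]; t=np.array(p["tvec"],float).ravel()
    c=-R.T@t; d=np.c_[u,np.ones(len(u))]@R
    return c+d*((z-c[2])/d[:,2])[:,None]
def proj(p,P):
    K=np.array([[p["fx"],0,p["cx"]],[0,p["fy"],p["cy"]],[0,0,1.]])
    return cv2.projectPoints(np.array(P,float).reshape(-1,1,3),np.array(p["rvec"],float),np.array(p["tvec"],float),K,np.array(p["D"],float))[0].reshape(-1,2)
def save(n,im): cv2.imwrite(f"pics/{n}.png",im[:,:,::-1])
E
python3 - <<'E'
from h import *
for n in ("top","scene"):
    p=read_camera(n); save(n+"1",p["image"])
    for th in ("wedge","foot_bare","player","foot_front","foot_far","mug","cleaner","brush","adaptor","shell_brown","shell_grey"):
        print(n,th,[(np.round(d["at"]).tolist(),round(d["confidence"],2),np.round(ray(p,d["at"])[0]).tolist()[:2]) for d in search_frame(th,p)[:3]])
E
```

```text
top wedge [([325.0, 185.0], 0.8, [635.0, 46.0]), ([444.0, 262.0], 0.68, [367.0, -338.0]), ([368.0, 274.0], 0.61, [333.0, -87.0])]
top foot_bare []
top player [([236.0, 230.0], 0.65, [491.0, 347.0])]
top foot_front []
top foot_far []
top mug [([473.0, 193.0], 0.82, [595.0, -452.0]), ([329.0, 187.0], 0.52, [626.0, 35.0])]
top cleaner [([443.0, 262.0], 0.45, [365.0, -335.0])]
top brush [([466.0, 229.0], 0.81, [474.0, -420.0]), ([442.0, 264.0], 0.41, [360.0, -332.0])]
top adaptor [([420.0, 195.0], 0.59, [590.0, -271.0])]
top shell_brown []
top shell_grey [([419.0, 197.0], 0.46, [584.0, -267.0])]
scene wedge [([360.0, 266.0], 0.95, [803.0, -19.0]), ([325.0, 211.0], 0.79, [625.0, 46.0]), ([224.0, 178.0], 0.63, [326.0, -75.0])]
scene foot_bare []
scene player [([354.0, 120.0], 0.88, [467.0, 372.0])]
scene foot_front [([162.0, 291.0], 0.37, [473.0, -414.0])]
scene foot_far []
scene mug [([173.0, 319.0], 0.75, [551.0, -437.0]), ([160.0, 233.0], 0.33, [334.0, -319.0])]
scene cleaner [([159.0, 234.0], 0.76, [336.0, -321.0])]
scene brush [([162.0, 293.0], 0.94, [478.0, -416.0])]
scene adaptor [([202.0, 260.0], 0.64, [484.0, -288.0]), ([324.0, 215.0], 0.57, [633.0, 34.0])]
scene shell_brown [([258.0, 301.0], 0.66, [672.0, -263.0])]
scene shell_grey [([234.0, 285.0], 0.61, [596.0, -276.0])]
```

View pics/top1.png

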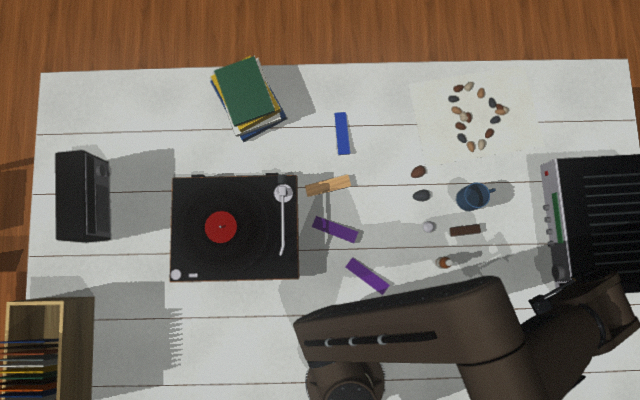

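View pics/scene1.png

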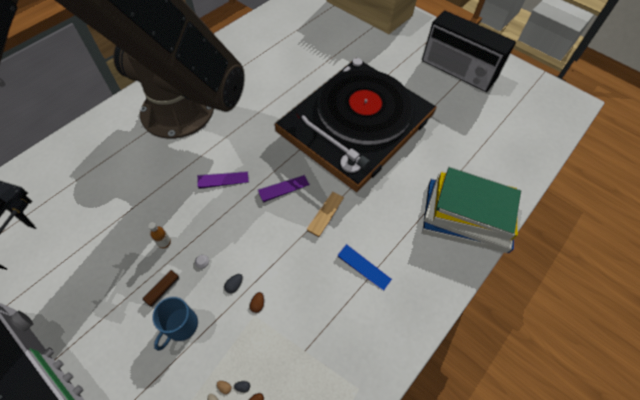

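The wooden wedge is at top (328,186) / scene (325,214). The look-alikes are blue at top (343,133) and purple at (337,229) and (367,275). Only the one at (328,186) is pale wood. The bare foot lies under the player's top-right corner, near top (285,190).

```bash
python3 - <<'E'
from h import *
a=read_camera("top"); b=read_camera("scene")
A=cv2.resize(a["image"][150:300,160:385],None,fx=3.5,fy=3.5,interpolation=cv2.INTER_CUBIC)[:600]
B=cv2.resize(b["image"][150:250,260:400],None,fx=5.7,fy=5.7,interpolation=cv2.INTER_CUBIC)
save("topc",A); save("scenec",B)
for p,n in((a,"top"),(b,"scene")):
    for d in cut_out("wedge",p)[:3]:
        c=cv2.boxPoints(cv2.minAreaRect(np.argwhere(d["region"])[:,::-1].astype(np.float32)))
        print(n,d["confidence"],np.round(d["at"]),c.round(1).tolist(),ray(p,c,8).round(0)[:,:2].tolist())
    R=cv2.Rodrigues(np.array(p["rvec"]))[0]; print("cam",(-R.T@np.ravel(p["tvec"])).round())
E
```

```text
top 0.96 [334. 230.] [[311.6000061035156, 226.39999389648438], [316.1000061035156, 214.5], [358.1000061035156, 230.5], [353.6000061035156, 242.39999389648438]] [[495.0, 95.0], [534.0, 79.0], [477.0, -58.0], [439.0, -42.0]]
top 0.65 [327. 184.] [[304.20001220703125, 184.89999389648438], [348.0, 174.0], [351.0, 186.0], [307.20001220703125, 196.89999389648438]] [[634.0, 117.0], [668.0, -31.0], [627.0, -40.0], [594.0, 108.0]]
top 0.6 [464. 230.] [[448.6000061035156, 225.89999389648438], [479.70001220703125, 223.6999969482422], [480.3999938964844, 234.0], [449.3999938964844, 236.1999969482422]] [[485.0, -359.0], [489.0, -463.0], [455.0, -463.0], [451.0, -359.0]]
cam [ 377.   58. 1487.]
scene 0.98 [323. 214.] [[304.79998779296875, 229.1999969482422], [331.5, 189.3000030517578], [343.8999938964844, 197.60000610351562], [317.29998779296875, 237.5]] [[625.0, -39.0], [594.0, 109.0], [639.0, 112.0], [667.0, -35.0]]
scene 0.98 [224. 179.] [[196.0, 174.60000610351562], [247.1999969482422, 170.1999969482422], [248.5, 184.1999969482422], [197.1999969482422, 188.6999969482422]] [[260.0, -127.0], [361.0, -12.0], [401.0, -44.0], [302.0, -156.0]]
scene 0.78 [280. 188.] [[256.0, 189.10000610351562], [304.3999938964844, 171.8000030517578], [309.20001220703125, 185.1999969482422], [260.79998779296875, 202.5]] [[430.0, -40.0], [493.0, 101.0], [536.0, 75.0], [474.0, -62.0]]
cam [ 963. -393.  991.]
```

View pics/topc.png

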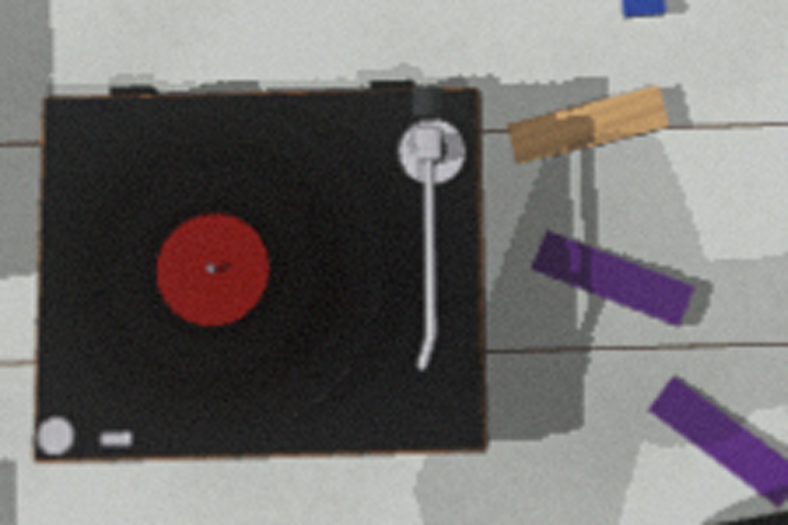

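View pics/scenec.png

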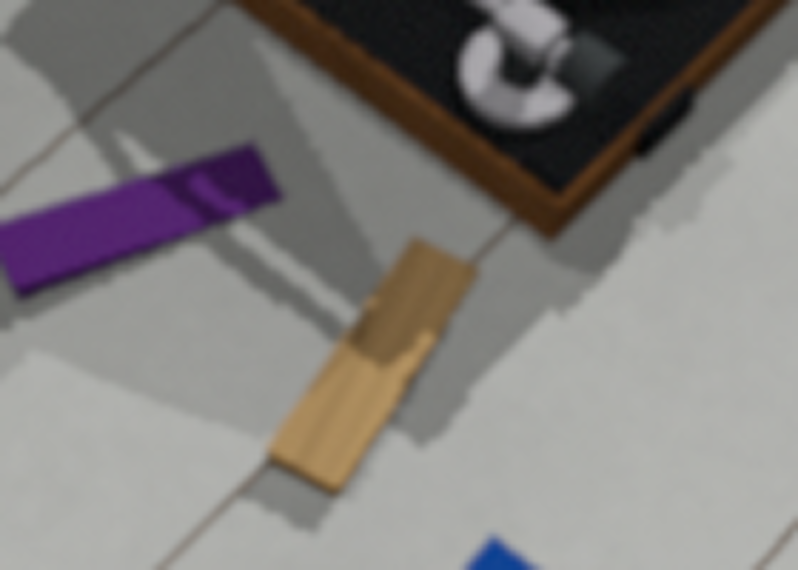

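```bash
python3 - <<'E'
from h import *
a=read_camera("top"); b=read_camera("scene")
px=np.array([(480,89),(485,450),(43,98),(36,461)])/3.5+[160,150]
zs=[64.5,73,73,81.5]
C=np.array([ray(a,q,z)[0] for q,z in zip(px,zs)]); print(C.round(1).tolist())
X=np.array([(32,-32),(-302,-32),(32,372),(-302,372)],float)
m=X.mean(0);cm=C[:,:2].mean(0); U,_,V=np.linalg.svd((X-m).T@(C[:,:2]-cm)); R=(U@V).T
o=cm-R@m; print("yaw",np.degrees(np.arctan2(R[1,0],R[0,0])),"foot",o, "res",(C[:,:2]-(X@R.T+o)).round(1).tolist())
# check: deck corner near bare foot in scene (crop 558,192) and lower corner (552,238)
print("scene deck corner",ray(b,np.array((558,192))/5.7+[260,150],64.5).round(1),"low corner",ray(b,np.array((550,238))/5.7+[260,150],21.5).round(1))
# wedge corners, scene crop: thin L, thin R, thick R, thick L (top edges)
for z,q in((1.6,(417,237)),(1.6,(478,268)),(17,(338,490)),(17,(270,455))):
    print("S",z,ray(b,np.array(q)/5.7+[260,150],z).round(1)[0,:2])
for z,q in((1.6,(508,127)),(1.6,(517,163)),(17,(668,122)),(17,(657,87))):
    print("T",z,ray(a,np.array(q)/3.5+[160,150],z).round(1)[0,:2])
s=env.state();print(s["eef_pos"],s["tcp_rot"],s["opening"],s["t"])
E
```

```text
[[656.3, 137.0, 64.5], [327.9, 137.7, 73.0], [656.6, 539.0, 73.0], [327.7, 535.7, 81.5]]
yaw 0.08711759530714888 foot [627.3984977  167.53138046] res [[-3.1, 1.4], [2.4, 2.6], [-2.2, -0.6], [2.9, -3.4]]
scene deck corner [[657.4 144.2  64.5]] low corner [[657.6 144.6  21.5]]
S 1.6 [600.3 109.6]
S 1.6 [635.5 116.6]
S 17 [670.7 -31. ]
S 17 [634.3 -39.3]
T 1.6 [630.9 114.2]
T 1.6 [595.7 106.3]
T 17 [629.3 -38.6]
T 17 [663.4 -29.3]
[ 268.37806923 -564.43383831  404.77911517] [3.14148340e+00 1.41728842e-05 4.43805599e-01] 0.9972325976087372 1.5
```

Call:
{"name": "move_arm", "arguments": {
  "commands": [
    [[0.76, 0.98, 0], 1, -0.7],
    [[0.76, 0.98, 0], 1, -0.7],
    [[0.76, 0.98, 0], 1, -0.7],
    [[0.76, 0.98, 0], 1, -0.7],
    [[0.76, 0.98, 0], 1, -0.7],
    [[0.76, 0.98, 0], 1, -0.7],
    [[0.76, 0.98, 0], 1, -0.7],
    [[0.76, 0.98, 0], 1, -0.7],
    [[0.76, 0.98, 0], 1, -0.7],
    [[0.76, 0.98, 0], 1, -0.7],
    [[0.76, 0.98, 0], 1, -0.7],
    [[0.76, 0.98, 0], 1, -0.7],
    [[0.76, 0.98, 0], 1, -0.7],
    [[0.76, 0.98, 0], 1, -0.7],
    [[0.76, 0.98, 0], 1, -0.7],
    [[0.76, 0.98, 0], 1, -0.7],
    [[0.76, 0.98, 0], 1, -0.7],
    [[0, 0, 0], 0, -0.7]
  ]
}}

```text
t: 3.0
eef_pos: [658.5, -59.9, 404.4]
tcp_rot: [3.14, -0.001, 1.813]
ft_force: [-0.4, -0.2, -0.2]
opening: 0.152
grip_force: 0.0
```

Call:
{"name": "move_arm", "arguments": {
  "commands": [
    [[-0.07, -0.27, -1], -0.15, -0.7],
    [[0, 0, -1], 0, -0.7],
    [[0, 0, -1], 0, -0.7],
    [[0, 0, -1], 0, -0.7],
    [[0, 0, -1], 0, -0.7],
    [[0, 0, -1], 0, -0.7],
    [[0, 0, -0.7], 0, -0.7],
    [[0, 0, -0.15], 0, -0.7],
    [[0, 0, -0.13], 0, -0.7],
    [[0, 0, 0], 0, -0.7]
  ]
}}

```text
t: 3.83
eef_pos: [654.1, -72.9, 195.7]
tcp_rot: [3.141, 0.0, 1.792]
ft_force: [0.2, -1.2, 0.8]
opening: 0.15
grip_force: 0.0
```

```bash
cat >> h.py <<'E'
def wedge(p,prev=None):
    """fit wedge pose (thin-end centre, heading) by matching silhouette corners of its mask region; returns best masks' min rect"""
    out=[]
    for d in cut_out("wedge",p)[:4]:
        c=cv2.boxPoints(cv2.minAreaRect(np.argwhere(d["region"])[:,::-1].astype(np.float32)))
        out.append((round(d["confidence"],2),np.round(d["at"]).tolist(),ray(p,c,8)[:,:2].round().tolist()))
    return out
E
python3 - <<'E'
from h import *
b=read_camera("scene"); 
save("s2",cv2.resize(b["image"][150:250,260:400],None,fx=5.7,fy=5.7,interpolation=cv2.INTER_CUBIC)); s=env.state(); print(s["eef_pos"],s["tcp_rot"],s["ft_force"])
E
```

```text
[654.1787276  -72.88545277 196.45462678] [3.14021439e+00 5.99296231e-04 1.79165737e+00] [0.52945001 0.16132246 0.22403768]
```

View pics/s2.png

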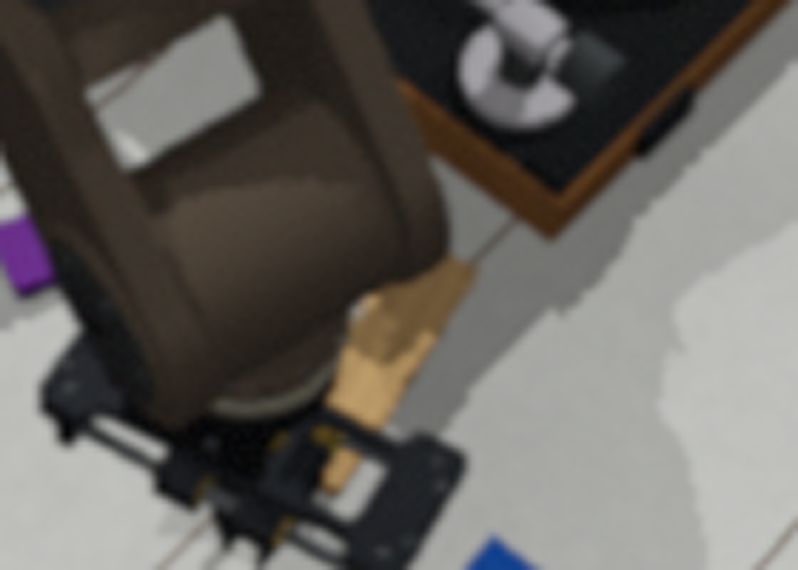

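Call:
{"name": "move_arm", "arguments": {
  "commands": [
    [[-0.04, 0.3, -0.05], 0, -0.7],
    [[-0.04, 0.3, 0], 0, -0.7],
    [[-0.03, 0.2, 0], 0, -0.7],
    [[-0.02, 0.15, 0], 0, -0.7],
    [[-0.06, 0.09, 0], -0.22, -0.7],
    [[-0.06, 0.09, 0], -0.22, -0.7],
    [[-0.06, 0.09, 0], -0.22, -0.7],
    [[-0.06, 0.1, 0], -0.22, -0.7],
    [[0, 0, 0], 0, -0.7],
    [[0, 0, 0], 0, -0.7]
  ]
}}

```text
t: 4.72
eef_pos: [642.7, -33.1, 193.8]
tcp_rot: [-3.141, -0.0, 1.721]
ft_force: [0.6, 0.5, -1.0]
opening: 0.152
grip_force: 0.0
```

```bash
python3 - <<'E'
from h import *
a=read_camera("top");b=read_camera("scene"); 
A=cv2.resize(a["image"][160:220,280:370],None,fx=6,fy=6,interpolation=cv2.INTER_CUBIC)
B=cv2.resize(b["image"][180:240,290:380],None,fx=6,fy=6,interpolation=cv2.INTER_CUBIC)
save("c3",np.r_[A[:300],B[:300]]); s=env.state(); print(s["eef_pos"],s["tcp_rot"],s["ft_force"])
E
```

```text
[642.83563722 -33.3175226  193.82388819] [3.14149924e+00 2.02050732e-05 1.72138366e+00] [-0.16753902  0.59693766 -0.68212831]
```

View pics/c3.png

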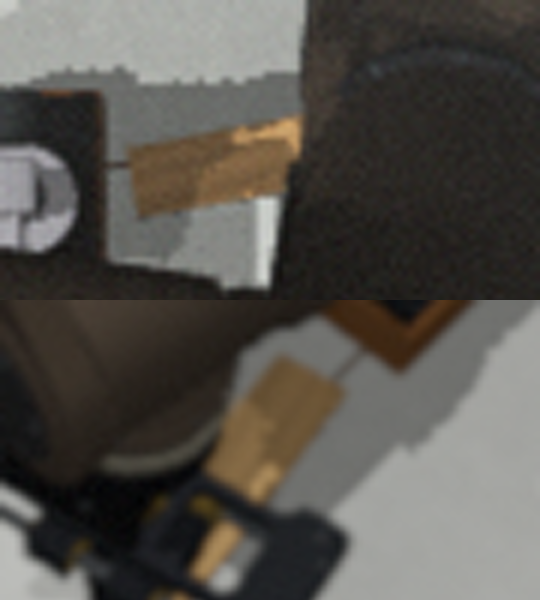

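```bash
python3 - <<'E'
from h import *
a=read_camera("top");b=read_camera("scene")
T=lambda q,z:ray(a,np.array(q)/6+[280,160],z)[0,:2].round(1)
S=lambda q,z:ray(b,np.array(q)/6+[290,180],z)[0,:2].round(1)
print(T((127,147),1.6),T((139,218),1.6),"upper",T((300,115),13),"lower",T((285,190),12))
print(S((282,53),1.6),S((345,91),1.6))
E
```

```text
[637.3 127.5] [596.9 121.5] upper [651.   30.2] lower [609.   39.7]
[602.4 124.5] [639.3 128.6]
```

Call:
{"name": "move_arm", "arguments": {
  "commands": [
    [[-0.06, 0.09, 0], -0.2, -0.7],
    [[-0.06, 0.09, 0], -0.2, -0.7],
    [[-0.05, 0.09, 0], -0.2, -0.7],
    [[-0.05, 0.09, 0], -0.2, -0.7],
    [[-0.05, 0.09, 0], -0.2, -0.7],
    [[-0.05, 0.09, 0], -0.2, -0.7],
    [[-0.05, 0.09, 0], -0.2, -0.7],
    [[-0.05, 0.09, 0], -0.18, -0.7],
    [[0, 0, 0], 0, -0.7],
    [[0, 0, 0], 0, -0.7]
  ]
}}

```text
t: 5.75
eef_pos: [630.2, -11.4, 193.9]
tcp_rot: [3.141, 0.0, 1.595]
ft_force: [0.9, 0.1, -0.7]
opening: 0.154
grip_force: 0.0
```

```bash
python3 - <<'E'
from h import *
a=read_camera("top");b=read_camera("scene"); 
A=cv2.resize(a["image"][160:220,280:370],None,fx=6,fy=6,interpolation=cv2.INTER_CUBIC)
B=cv2.resize(b["image"][180:240,290:380],None,fx=6,fy=6,interpolation=cv2.INTER_CUBIC)
save("c4",np.r_[A[:300],B[:300]]); s=env.state(); print(s["eef_pos"],s["tcp_rot"],s["ft_force"])
E
```

```text
[630.24469608 -11.60987454 193.88126797] [3.14135968e+00 4.86058622e-05 1.59519050e+00] [ 0.46853978 -0.31671206 -0.62649662]
```

View pics/c4.png

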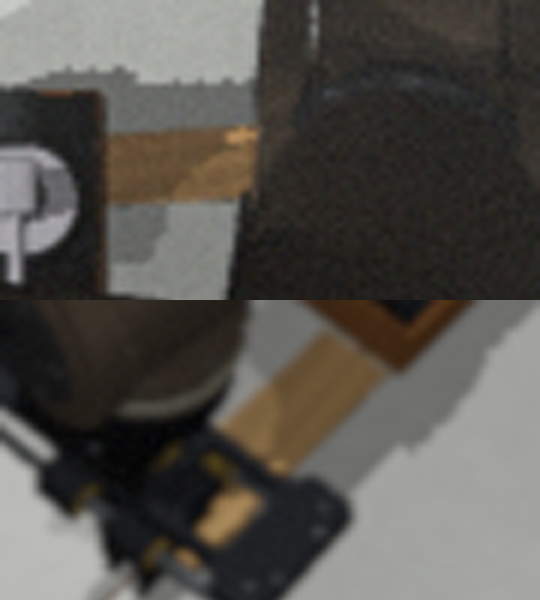

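```bash
python3 - <<'E'
from h import *
a=read_camera("top");b=read_camera("scene")
T=lambda q,z:ray(a,np.array(q)/6+[280,160],z)[0,:2].round(1)
S=lambda q,z:ray(b,np.array(q)/6+[290,180],z)[0,:2].round(1)
print(T((107,135),3),T((107,205),3),"right",T((257,127),12),T((250,193),12))
print(S((330,31),2),S((385,75),2), "player corner",S((402,73),21.5))
E
```

```text
[644.2 138.5] [604.5 139.2] right [645.   54.3] [607.8  59.1]
[611.7 150.3] [648.  148.8] player corner [659.6 144.5]
```

Call:
{"name": "move_arm", "arguments": {
  "commands": [
    [[0, 0.1, 0], 0, -0.7],
    [[0, 0.1, 0], 0, -0.7],
    [[0, 0.1, 0], 0, -0.7],
    [[0, 0.1, 0], 0, -0.7],
    [[0, 0.1, 0], 0, -0.7],
    [[0, 0.1, 0], 0, -0.7],
    [[0, 0.1, 0], 0, -0.7],
    [[0, 0.1, 0], 0, -0.7],
    [[0, 0.1, 0], 0, -0.7],
    [[0, 0.1, 0], 0, -0.7],
    [[0, 0.1, 0], 0, -0.7],
    [[0, 0.1, 0], 0, -0.7],
    [[0, 0.1, 0], 0, -0.7],
    [[0, 0.1, 0], 0, -0.7],
    [[0, 0.1, 0], 0, -0.7],
    [[0, 0, 0], 0, -0.7]
  ]
}}

```text
t: 7.28
eef_pos: [630.2, 34.1, 193.9]
tcp_rot: [3.142, -0.0, 1.595]
ft_force: [-0.6, -0.0, -0.4]
opening: 0.15
grip_force: 0.0
```

Call:
{"name": "move_arm", "arguments": {
  "commands": [
    [[0, 0.1, 0], 0, -0.7],
    [[0, 0.1, 0], 0, -0.7],
    [[0, 0.1, 0], 0, -0.7],
    [[0, 0.1, 0], 0, -0.7]
  ]
}}

```text
t: 7.62
eef_pos: [630.2, 45.7, 193.9]
tcp_rot: [3.141, 0.0, 1.595]
ft_force: [0.3, -2.5, -0.0]
opening: 0.149
grip_force: 1.3
```

Contact has begun; I'll check that the wedge is still aligned and the player unmoved before the final millimetres.

```bash
python3 - <<'E'
from h import *
a=read_camera("top");b=read_camera("scene"); 
A=cv2.resize(a["image"][160:220,280:370],None,fx=6,fy=6,interpolation=cv2.INTER_CUBIC)
B=cv2.resize(b["image"][180:240,290:380],None,fx=6,fy=6,interpolation=cv2.INTER_CUBIC)
save("c5",np.r_[A[:300],B[:300]]); s=env.state(); print(s["eef_pos"],s["tcp_rot"],s["ft_force"])
E
```

```text
[630.1497421   46.08247737 193.84775634] [ 3.14151839e+00 -2.36384321e-04  1.59535848e+00] [-0.16901747  0.83378006  1.12943936]
```

View pics/c5.png

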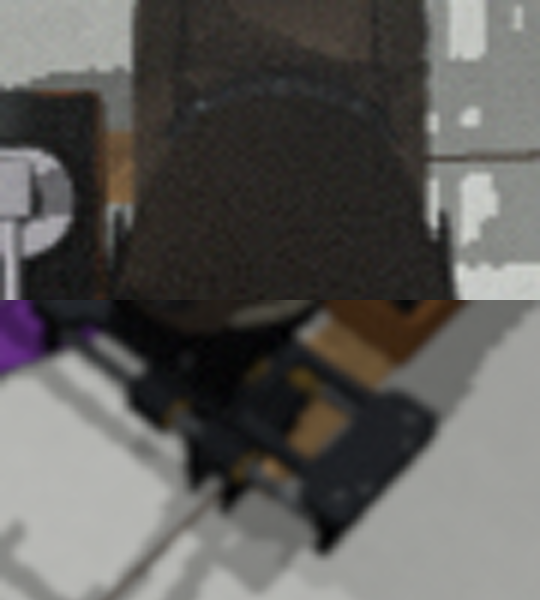

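Call:
{"name": "move_arm", "arguments": {
  "commands": [
    [[0, 0.1, 0], 0, -0.7],
    [[0, 0.1, 0], 0, -0.7],
    [[0, 0.07, 0], 0, -0.7]
  ]
}}

```text
t: 7.97
eef_pos: [630.2, 53.8, 193.8]
tcp_rot: [3.142, 0.0, 1.595]
ft_force: [0.3, -1.9, 1.0]
opening: 0.151
grip_force: 1.3
```

Call:
{"name": "move_arm", "arguments": {
  "commands": [
    [[0, 0.07, 0], 0, -0.7],
    [[0, 0.07, 0], 0, -0.7]
  ]
}}

```text
t: 8.13
eef_pos: [630.2, 57.9, 193.8]
tcp_rot: [3.142, 0.0, 1.595]
ft_force: [-0.3, -3.8, 0.7]
opening: 0.15
grip_force: 1.9
```

Call:
{"name": "move_arm", "arguments": {
  "commands": [
    [[0, 0.04, 0], 0, -0.7],
    [[0, 0.04, 0], 0, -0.7]
  ]
}}

```text
t: 8.3
eef_pos: [630.2, 60.1, 193.8]
tcp_rot: [3.142, 0.0, 1.595]
ft_force: [0.1, -6.7, -0.3]
opening: 0.154
grip_force: 3.0
```

Call:
{"name": "move_arm", "arguments": {
  "commands": [
    [[0, 0.02, 0], 0, -0.7],
    [[0, 0, 0], 0, -0.7]
  ]
}}

```text
t: 8.47
eef_pos: [630.2, 60.6, 193.9]
tcp_rot: [3.142, 0.0, 1.595]
ft_force: [0.5, -5.4, -0.5]
opening: 0.151
grip_force: 2.2
```

Call:
{"name": "move_arm", "arguments": {
  "commands": [
    [[0, 0.01, 0], 0, -0.7]
  ]
}}

```text
t: 8.55
eef_pos: [630.2, 60.8, 193.9]
tcp_rot: [3.142, 0.0, 1.595]
ft_force: [0.5, -7.2, -0.4]
opening: 0.148
grip_force: 3.3
```

Call:
{"name": "move_arm", "arguments": {
  "commands": [
    [[0, -0.1, 0], 0, -0.7],
    [[0, -0.5, 0], 0, -0.7],
    [[0, -1, 0], 0, -0.7],
    [[0, -1, 0.3], 0, -0.7],
    [[0, -1, 0.8], 0, -0.7],
    [[0, -1, 0.9], 0, -0.7],
    [[0, -1, 0.9], 0, -0.7],
    [[0, -1, 0.9], 0, -0.7],
    [[0, -1, 0.9], 0, -0.7],
    [[0, -1, 0.9], 0, -0.7],
    [[0, -1, 0.5], 0, -0.7],
    [[0, 0, 0], 0, -0.7],
    [[0, 0, 0], 0, -0.7],
    [[0, 0, 0], 0, -0.7]
  ]
}}

```text
t: 9.72
eef_pos: [629.7, -227.0, 376.0]
tcp_rot: [-3.141, -0.001, 1.594]
ft_force: [0.7, -0.4, -0.3]
opening: 0.15
grip_force: 0.0
```

```bash
python3 - <<'E'
from h import *
a=read_camera("top");b=read_camera("scene"); 
A=cv2.resize(a["image"][150:300,160:385],None,fx=2,fy=2,interpolation=cv2.INTER_CUBIC)
B=cv2.resize(b["image"][150:250,260:410],None,fx=3,fy=3,interpolation=cv2.INTER_CUBIC)
save("c6",np.r_[A,B]); s=env.state(); print(s["t"],s["eef_pos"],s["ft_force"])
E
```

```text
9.8167 [ 630.09330914 -226.07977962  375.7772444 ] [-0.03257655  0.26466895 -0.36850327]
```

View pics/c6.png

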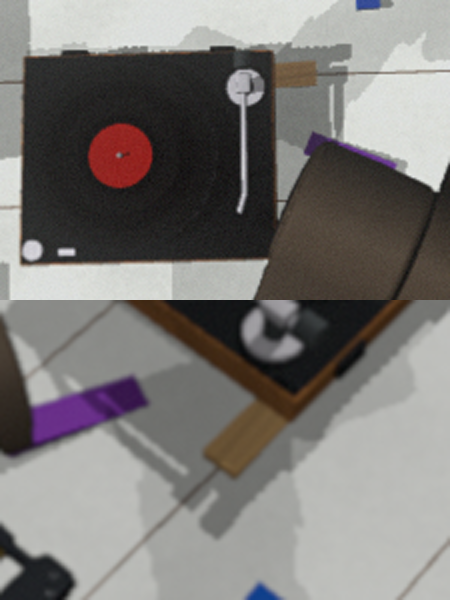

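```bash
python3 - <<'E'
from h import *
b=read_camera("scene");a=read_camera("top")
S=lambda q,z:ray(b,np.array(q)/3+[260,150],z)[0,:2].round(1)
T=lambda q,z:ray(a,np.array(q)/2+[160,150],z)[0,:2].round(1)
print(S((205,153),17),S((237,177),17),"corner",S((295,118),29.5),"top thick",T((316,62),17),T((316,86),17),"corner",T((273,51),72.5))
E
```

```text
[616.4  68.4] [655.8  69. ] corner [658.9 150.2] top thick [645.   70.4] [604.6  71.4] corner [654.6 138.6]
```

```bash
python3 -c "
from cell import env; print(env.job_done())"
```

```text
the job is handed in; nothing more can be done
None
```

I pushed the wooden wedge under the bare foot until it pressed back with about 7 N, left it there and handed the job in. Its thick end sits about 100 mm short of the foot, as it should when the player is level; I didn't measure level or the foot loads directly, and the hand-in returned no verdict.

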